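# Cap a sample tub with the ratchet clamp

## Robot

A 6-joint arm with a two-finger parallel gripper is mounted at the origin on a cart in front of the work surface, level with it; the furniture and walls round the work are solid. World frame = base frame: x ahead of the robot, y to its left, z up, the work surface at z = 0. Lengths are in m, angles in degrees, forces in N, time in s.
With the tool pointing down it reaches from about 0.275 to 0.875 m from the base axis. Payload 12.5 kg.
Tool frame: the origin (TCP) lies midway between the tips of the shut fingers; the grasp point (between the pads) lies 19 mm behind it; y points along the fingers, z is the direction in which the jaws open and shut, and the axes are right-handed (so a half turn about y gives the same grasp; the last joint's range is limited). The gripper opens to 85 mm and grips with 20 to 120 N. Pads are 22 mm wide; open, the fingers measure 114 mm over their backs; the gripper's body (76 mm by 85 mm) begins 54 mm behind the grasp point. The pads swing forward as they close: fully open they stand 13 mm farther back than shut.
Start: joints at [64.251, 20.094, 94.641, -0, 65.266, -4.847], TCP at [0.196, 0.514, 0.231] pointing down, gripper open.
Joint ranges: [-157.81, 157.81], [-45, 120.19], [0.68, 151.7], [-89.99, 269.99], [4.06, 180], [-164.3, 164.3]. Speed limits (degrees/s): [127.2, 127.2, 159.86, 180, 180, 180].

## Interface

Orientations are given as a 3x3 rotation matrix whose columns are the frame's x, y, z axes.
In Python, from workcell import bot, viewer gives the robot as it stands. The module is installed in compiled form; this text tells all that it offers.
- The arm moves only by the tool drive_tool, never from a script. Its argument "steps" is a list of rows, each a list of 7 numbers: the finger opening in mm, from 0 to 85.4, then the shift along the world's x, y, z in units of 40 mm (1.0 is 40 mm), then the turn, a rotation vector about the world's x, y, z in units of 5 degrees (1.0 is 5 degrees). A call has 1 to 12 rows; each row is the pose to reach, as a shift and turn from the pose measured when the call began; what a row does not reach only later rows make up. A row lasts 1/12 s, in which the tool goes at most 41.7 mm and 7.16 degrees, less where a joint would pass 70% of its speed; a pose out of reach is approached as far as the arm can. A call with a gripper value outside its range is refused whole. The fingers move at their own pace and stop on an object; "squeeze" is the grip in N (left out, the last holds). Time passes only in rows, so rows that repeat a pose let the fingers close. It gives the time, the measured TCP pose, the force and the opening at its end, in the units of the state.
- bot.read_state(): the state, without advancing time (a new reading comes with each control period).
- viewer.snapshot(name): name is "scene" or "top"; returns a dict with "image" (400x640x3 uint8, blue, green, red), "depth" (400x640 float32, m along the optical axis (not along the pixel's ray), 0 where there is no reading), "vfov" (degrees; the focal length in pixels is half the picture's height over the tangent of half this angle, whatever the lens; pixels are square), "cx", "cy" (the principal point, pixels), "k1" (the pictures are not rectified: a ray, as slopes to the right and down, at radius r is drawn at 1 + k1 r^2 times it, then the intrinsics apply), "eye" and "attitude" of the camera in the world. Camera axes: x right, y up, looking along -z (the intrinsics and any distortion apply to the point x, -y, -z); pixel columns grow to the right and rows downward; lengths in m; the calibration is good to about 2 mm. A picture is of the moment at which its call begins.
- bot.hand_in(): hands the job in, once; it reports no verdict.
The state is a dict: "time": time; "joints": joint angles; "qd": joint speeds; "joint_efforts": joint torques, N m; "ee_pos": TCP position; "eef_rot": TCP orientation; "force": force on the tool from outside, world axes, zero at the start; "wrist_torque": the same for the moment, N m; "opening": finger opening in m.
Only numpy, scipy, OpenCV 4.12 (cv2) and the standard library are available. Lean on these libraries where they do the work, as an engineer would, in place of code of your own. Each camera call takes 0.05 s, during which the arm holds its last target.

## Task

Snap the blue cap onto the sample tub with the ratchet clamp: press its upper handle down until the ratchet catches and the cap is fully home, and take your hand off so that the clamp holds by itself for a second. Then press the upper handle sideways, away from the toothed strip, to unhook it, and leave it sprung fully open with the cap still home. Work gently, with less than 25 N on the handle, touch the cap only with the clamp, and leave the other things on the table where they are.

Things in the scene. Friction and masses are not known exactly. Their poses are not given: they have to be found in the camera images.
- clamp: The steel clamp, fixed to the table: base plate with a fixed lower shank, about 295 mm long, 90 mm wide. Origin on its underside (table top); x runs from the handles to the pivot, y to the left, z up. The upper handle turns on a horizontal pin along y at (90, 0, 85) mm. The white tub with its blue cap stands at (20, 0) mm.
- rack_foot (a point): Foot of the ratchet strip, at (-75, -17, 20) mm of the clamp, axes as the clamp. An upright springy toothed strip, up to 103 mm above the table and 12 mm long in x, on the -y side of the upper handle. Its height is adjustable by +-11 mm and differs each time. Two teeth 3.5 mm apart; either will do. Near the second tooth the handle meets a stiff rubber stop.
- thumb_pad (a point): Centre of the blue grip at the free end of the upper handle, 228 mm from the pivot; 52 mm long (x), 24 wide (y), 12 thick (z). x runs along the handle to the pivot, y to its left, z up. A thin finger loop hangs 15 mm below its underside. It stands about 117 mm above the table when open, 45 to 86 mm when latched. Free space 40 mm on both sides.
- press_handle: Upper handle, 14 mm wide, origin at the pivot, axes as thumb_pad. It also flexes sideways, to its own +y only: about 6 mm to +y at the grip, at 2 to 8 N, unhooks it; after 11 mm comes a hard stop. It springs back when let go and hooks again unless it has risen past the teeth (below 0.09 rad). Pressed too hard sideways it rubs on the finger and may not rise.
- press_lever (a joint): Angle of the upper handle in rad: 0 fully open (tilted 0.14 up from level), growing as it is pressed down. A spring opens it with 4 to 5 N at the grip; with the cap's resistance pressing takes 7 to 17 N, dropping a little at each catch. The first tooth catches somewhere between 0.13 and 0.27 rad, the second 0.02 rad later. Let go short of the first, the handle springs up.
- tub_cap (a joint): How far the blue cap (77 mm across) has been pressed onto the tub, in m: 0 loose, 0.005 fully home. It stays where it is pushed. The clamp's sprung rubber foot pushes it home before the ratchet catches.
- pouch_single: flat dark green food pouch, 150x206x24 mm, bystander; origin under its centre
- thermometer: white probe thermometer with a thin steel probe, 232 mm long, 20 mm thick, bystander; origin under its centre
- pen: white marker pen with a grey cap, 140 mm long, 19 mm thick, bystander; origin under its centre
- roll: roll of white labels, 92 mm across, 52 mm high, bystander; origin under its centre

How it is judged (in metres and radians):
On the way:
1. the ratchet holds the handle down by itself, nothing touching it, with the cap home (value of joint press_lever above 0.1 rad and value of joint tub_cap above 0.0043 m and contact force between each of the arm, the fingers and press_handle below 0.2 N), for 0.7 s.
At the end, for the whole second after the job is handed in: The upper handle has sprung fully open again (within 0.03 rad) and is at rest, and the cap is still home (pressed at least 4.3 mm of its 5 mm) (value of joint press_lever below 0.03 rad and velocity of joint press_lever between -0.05 and 0.05 rad/s and value of joint tub_cap above 0.0043 m); the robot touches nothing.
It fails at once if more than 25 N on the upper handle (contact force between any of the fingers, the arm and press_handle above 25 N).
It fails at once if the robot touches the cap (contact force between any of the fingers, the arm and tub_cap above 0.5 N).
It fails at once if a bystander is moved more than 20 mm (distance of any of pouch_single, thermometer, pen, roll from where it was at the start of the episode above 0.02 m).
It also fails if it takes over 67 s, if anything falls off the work surface, if the arm or the gripper's body presses on something with over 40 N, if the wrist force passes 120 N, or if a joint passes its speed limit or range.

## Working session

There is one attempt and no reset: what is moved stays moved. The work goes in short steps, Python scripts to look and compute and a tool call to move; the robot and the scene stay as the last step left them, time stands still between calls to the robot, and variables do not carry over. Pictures are saved under pics/ and viewed, and the job is handed in when it is done.

Besides the shell and the picture viewer there is one more tool, called after "Request:" as name(argument=value, ...), one argument or row to a line, values as JSON. drive_tool: Moves the arm, as the interface text tells. Its arguments: {"type":"object","properties":{"steps":{"type":"array"},"squeeze":{"type":"number"}},"required":["steps"]}

```bash
mkdir -p pics; cat > h.py <<'E'
import numpy as np, cv2
from workcell import bot, viewer
def cal(s):
    f=200/np.tan(np.radians(s["vfov"])/2)
    K=np.array([[f,0,s["cx"]],[0,f,s["cy"]],[0,0,1.]]); return K,np.array([s["k1"],0,0,0.])
def rays(s,px):
    # k1 on radius of undistorted slope
    K,d=cal(s); u=cv2.undistortPoints(np.array(px,float).reshape(-1,1,2),K,d,None,None,None) if 0 else cv2.undistortPointsIter(np.array(px,float).reshape(-1,1,2),K,d,None,None,(3,50,1e-9))
    u=u.reshape(-1,2); R=np.array(s["attitude"])
    return (R@np.c_[u[:,0],-u[:,1],-np.ones(len(u))].T).T
def onz(s,px,z):
    r=rays(s,px); e=np.array(s["eye"]); return e+r*((z-e[2])/r[:,2])[:,None]
def dep(s,px):
    r=rays(s,px); e=np.array(s["eye"]); p=np.array(px,int).reshape(-1,2)
    return e+r*s["depth"][p[:,1],p[:,0]][:,None]
E
python3 - <<'E'
from h import *
for n in("scene","top"):
    s=viewer.snapshot(n); cv2.imwrite(f"pics/{n}0.png",s["image"]); np.save(f"{n}0.npy",s,allow_pickle=True)
    print(n,s["vfov"],s["cx"],s["cy"],s["k1"],s["eye"],s["attitude"])
print(bot.read_state())
E
```

```text
scene 42.680776995210216 324.7609749708979 197.42073275893756 0.002498602496524256 [ 0.141886   -0.66685168  1.19866636] [[ 0.89013235  0.35743525 -0.28267373]
 [-0.45565853  0.70669512 -0.54125532]
 [ 0.00630041  0.61059156  0.79192061]]
top 54.552341091642006 324.38222525195357 201.91129392622435 0.01746337108412242 [0.34424233 0.10779033 1.14336163] [[ 0.01355606  0.98577058 -0.1675488 ]
 [-0.99988845  0.01441488  0.00391059]
 [ 0.00627014  0.1674771   0.98585603]]
{'time': 0.1, 'joints': array([ 6.42539065e+01,  2.01210272e+01,  9.46719853e+01, -2.93583687e-03,
        6.52670862e+01, -4.84618776e+00]), 'qd': array([-0.04495261, -0.13249782, -0.03498413, -0.06253599, -0.01434905,
        0.00840945]), 'joint_efforts': array([ 7.08745083e-04, -5.06841981e+01, -2.91871619e+01, -6.45106957e-05,
        2.71467557e-03, -1.43484294e-05]), 'ee_pos': array([0.19605477, 0.51355423, 0.23082301]), 'eef_rot': array([[ 9.34212709e-01, -4.13713657e-04,  3.56716195e-01],
       [-3.56716432e-01, -9.65006156e-04,  9.34212211e-01],
       [-4.22630260e-05, -9.99999449e-01, -1.04909947e-03]]), 'force': array([-0.34704978, -0.28210052,  0.15886616]), 'wrist_torque': array([-0.06484765, -0.03493282,  0.07928358]), 'opening': 0.08569157385155418}
```

View pics/scene0.png

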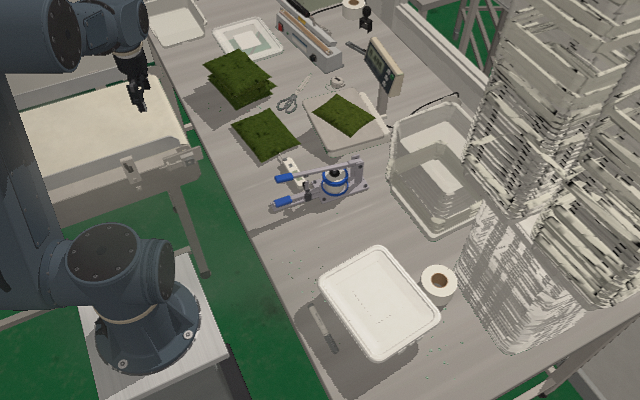

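View pics/top0.png

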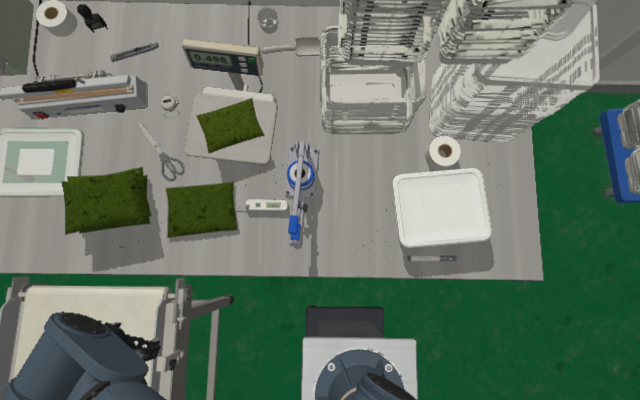

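```bash
python3 - <<'E'
from h import *
a=np.load("scene0.npy",allow_pickle=True).item();b=np.load("top0.npy",allow_pickle=True).item()
c=cv2.resize(a["image"][140:225,255:380],None,fx=6,fy=6,interpolation=cv2.INTER_CUBIC);cv2.imwrite("pics/s_z.png",c)
c=cv2.resize(b["image"][130:255,235:345],None,fx=4.5,fy=4.5,interpolation=cv2.INTER_CUBIC);cv2.imwrite("pics/t_z.png",c)
for n,s in(("s",a),("t",b)):
    im=cv2.cvtColor(s["image"],cv2.COLOR_BGR2HSV); m=cv2.inRange(im,(105,120,60),(130,255,255))
    k,l,st,ce=cv2.connectedComponentsWithStats(m)
    for i in range(1,k):
        if st[i,4]>15:
            ys,xs=np.where(l==i); p=dep(s,np.c_[xs,ys]); print(n,st[i],ce[i],np.median(p,0).round(4),np.percentile(p,5,axis=0).round(3),np.percentile(p,95,axis=0).round(3))
E
```

```text
s [322 169  26  27 199] [335.12060302 183.56281407] [0.598  0.1483 0.0568] [0.575 0.136 0.011] [0.645 0.188 0.064]
s [275 173  19  10 128] [283.65625   177.4140625] [0.4582 0.1827 0.1205] [0.436 0.174 0.114] [0.479 0.194 0.125]
s [274 196  18  11 123] [282.56910569 200.96747967] [0.4489 0.1823 0.018 ] [0.428 0.174 0.013] [0.47  0.196 0.023]
t [ 600  109   40   94 1699] [616.56562684 156.61035903] [ 0.8933 -1.2799 -0.6418] [ 0.685 -1.333 -0.677] [ 1.098 -1.254 -0.632]
t [287 161  11  27  72] [290.36111111 174.16666667] [0.6043 0.2046 0.0601] [0.582 0.19  0.014] [0.644 0.212 0.064]
t [300 161  14  29 102] [308.32352941 176.7254902 ] [0.5981 0.1483 0.06  ] [0.575 0.137 0.015] [0.641 0.17  0.064]
t [288 216  12  24 227] [293.92951542 227.59911894] [0.4493 0.185  0.1202] [0.428 0.176 0.017] [0.476 0.197 0.126]
```

View pics/s_z.png

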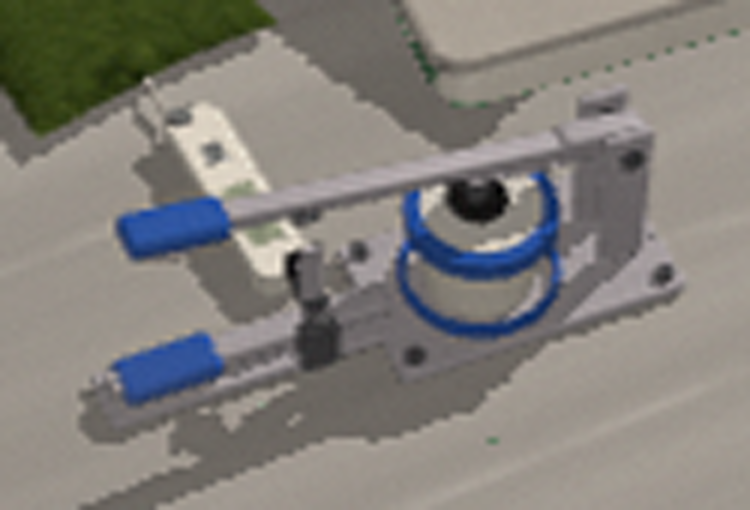

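View pics/t_z.png

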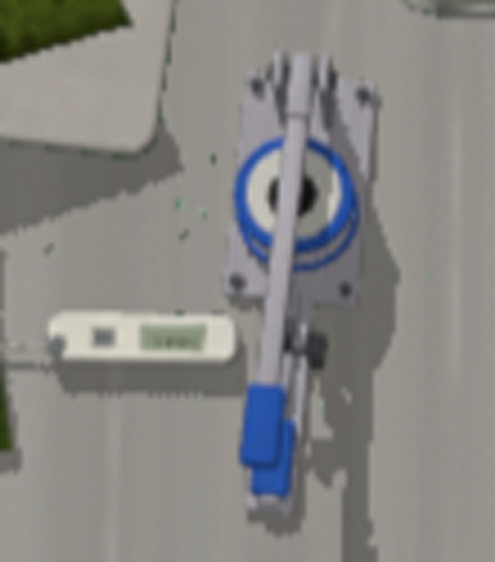

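```bash
python3 - <<'E'
from h import *
for n in("scene","top"):
    s=np.load(n+"0.npy",allow_pickle=True).item()
    v,u=np.mgrid[120:260,230:400]; px=np.c_[u.ravel(),v.ravel()]
    P=dep(s,px); im=cv2.cvtColor(s["image"],cv2.COLOR_BGR2HSV)[px[:,1],px[:,0]]
    blue=(im[:,0]>105)&(im[:,0]<130)&(im[:,1]>120)
    g=blue&(P[:,2]>.105)&(P[:,0]<.5)
    print(n,g.sum(),P[g].min(0).round(4),P[g].max(0).round(4),(P[g].min(0)+P[g].max(0))/2)
    r=cv2.minAreaRect(P[g][:,:2].astype(np.float32)*1000); print(r)
    h=(P[:,2]>.075)&(P[:,0]>.42)&(P[:,0]<.72)&(abs(P[:,1]-.18)<.03)
    Q=P[h]
    for x0 in np.arange(.42,.72,.02):
        q=Q[(Q[:,0]>=x0)&(Q[:,0]<x0+.02)]
        if len(q): print(round(x0+.01,3),len(q),q.min(0)[1:].round(4),q.max(0)[1:].round(4),np.median(q,0).round(4))
    c=blue&(P[:,2]>.05)&(P[:,2]<.075)&(P[:,0]>.5)
    print("cap",cv2.minEnclosingCircle(P[c][:,:2].astype(np.float32)*1000))
E
```

```text
scene 128 [0.4332 0.1725 0.1095] [0.4828 0.197  0.1284] [0.45804164 0.18474075 0.11894097]
((458.1913146972656, 184.21792602539062), (23.63681411743164, 49.83090591430664), 85.02886199951172)
0.43 26 [0.1757 0.1165] [0.1977 0.1284] [0.4357 0.1838 0.1235]
0.45 65 [0.1727 0.0964] [0.1976 0.1252] [0.4505 0.1837 0.121 ]
0.47 57 [0.1725 0.0973] [0.1967 0.1233] [0.4702 0.1818 0.1175]
0.49 36 [0.1732 0.1029] [0.1939 0.1209] [0.4907 0.1803 0.1141]
0.51 59 [0.1599 0.0775] [0.1903 0.1203] [0.5134 0.1768 0.1099]
0.53 37 [0.1632 0.0814] [0.1886 0.1151] [0.5287 0.1764 0.108 ]
0.55 35 [0.1702 0.0995] [0.1865 0.1119] [0.5497 0.1758 0.1065]
0.57 37 [0.1687 0.0933] [0.1859 0.1083] [0.5705 0.1749 0.1035]
0.59 33 [0.1673 0.0753] [0.1847 0.1076] [0.5915 0.1732 0.0992]
0.61 49 [0.1653 0.0751] [0.1814 0.103 ] [0.6094 0.1715 0.0948]
0.63 41 [0.1654 0.0799] [0.1828 0.0994] [0.6307 0.1701 0.0932]
0.65 43 [0.1611 0.0782] [0.1809 0.0978] [0.6495 0.1676 0.0922]
0.67 78 [0.1505 0.0757] [0.1885 0.1004] [0.6724 0.1659 0.0914]
0.69 58 [0.1506 0.0802] [0.1891 0.101 ] [0.6877 0.1723 0.0925]
cap ((612.6552734375, 170.
[... 471 characters left out ...]
 0.1164]
0.51 50 [0.1649 0.0757] [0.1885 0.1198] [0.5127 0.1796 0.1124]
0.53 43 [0.1652 0.0756] [0.1884 0.115 ] [0.5271 0.1801 0.1106]
0.55 38 [0.173 0.103] [0.1869 0.1122] [0.5492 0.1788 0.1079]
0.57 36 [0.1712 0.0994] [0.185  0.1104] [0.5698 0.1768 0.1049]
0.59 36 [0.1691 0.0961] [0.1832 0.1082] [0.5903 0.177  0.1014]
0.61 36 [0.1692 0.0765] [0.1876 0.1027] [0.6102 0.1751 0.0998]
0.63 37 [0.1672 0.0837] [0.1812 0.1019] [0.6303 0.1729 0.0968]
0.65 37 [0.1652 0.0796] [0.1794 0.0973] [0.6504 0.1708 0.0945]
0.67 69 [0.1519 0.0755] [0.1881 0.1006] [0.6726 0.1688 0.0937]
0.69 70 [0.1517 0.0841] [0.1917 0.1022] [0.6866 0.1717 0.0921]
cap ((612.3787231445312, 174.8669891357422), 38.03892135620117)
```

Request:
drive_tool(
  squeeze=30,
  steps=[
    [0, 0.5, -0.7, 0, 0, 0, -1.3],
    [0, 1.1, -1.4, 0, 0, 0, -2.6],
    [0, 1.7, -2.1, 0, 0, 0, -3.9],
    [0, 2.3, -2.8, 0, 0, 0, -5.2],
    [0, 2.9, -3.6, 0, 0, 0, -6.5],
    [0, 3.5, -4.4, 0, 0, 0, -7.8],
    [0, 4.1, -5.2, 0, 0, 0, -9.1],
    [0, 4.7, -6.0, 0, 0, 0, -10.4],
    [0, 5.3, -6.7, 0, 0, 0, -11.7],
    [0, 5.9, -7.4, 0, 0, 0, -13],
    [0, 6.52, -8.2, 0, 0, 0, -14.7],
    [0, 6.52, -8.2, 0, 0, 0, -14.7],
  ],
)

```text
time: 1.1
ee_pos: [0.46, 0.1812, 0.2306]
eef_rot: [[-0.088, -0.0, 0.996], [-0.996, -0.001, -0.088], [0.001, -1.0, -0.0]]
force: [-1.0, -0.2, -0.2]
opening: -0.0001
```

Request:
drive_tool(
  steps=[
    [0, 0, 0, 0, 0, 0, 0],
    [0, 0, 0, 0, 0, 0, 0],
    [0, 0, 0, 0, 0, 0, 0],
  ],
)

```text
time: 1.35
ee_pos: [0.4595, 0.1817, 0.2305]
eef_rot: [[-0.086, -0.001, 0.996], [-0.996, -0.001, -0.086], [0.001, -1.0, -0.001]]
force: [0.1, 1.0, 0.8]
opening: -0.0004
```

Request:
drive_tool(
  steps=[
    [0, -0.08, 0.08, -0.6, 0, 0, 0],
    [0, -0.08, 0.08, -1.2, 0, 0, 0],
    [0, -0.08, 0.08, -1.8, 0, 0, 0],
    [0, -0.08, 0.08, -2.3, 0, 0, 0],
    [0, -0.08, 0.08, -2.3, 0, 0, 0],
    [0, -0.08, 0.08, -2.3, 0, 0, 0],
  ],
)

```text
time: 1.85
ee_pos: [0.4555, 0.1856, 0.1384]
eef_rot: [[-0.084, -0.002, 0.996], [-0.996, -0.001, -0.084], [0.001, -1.0, -0.002]]
force: [-0.2, 0.1, 0.3]
opening: 0.0001
```

```bash
python3 - <<'E'
from h import *
for n,(y0,y1,x0,x1) in(("scene",(130,215,245,370)),("top",(130,255,235,345))):
    s=viewer.snapshot(n); np.save(n+"1.npy",s,allow_pickle=True)
    cv2.imwrite(f"pics/{n}1.png",cv2.resize(s["image"][y0:y1,x0:x1],None,fx=4.5,fy=4.5,interpolation=cv2.INTER_CUBIC))
print(bot.read_state())
E
```

```text
{'time': 1.95, 'joints': array([ 1.67293847e+01,  2.12749250e+01,  1.07898652e+02, -4.55376981e-02,
        5.07764198e+01,  2.16229228e+01]), 'qd': array([-0.33584181, -0.53459898, -0.22038796,  0.06501192, -0.34242108,
        0.17841738]), 'joint_efforts': array([ 1.28425299e-01, -4.54242289e+01, -2.33733416e+01,  2.00468079e-03,
        7.97378831e-03, -6.36201643e-03]), 'ee_pos': array([0.45662558, 0.18563433, 0.13979267]), 'eef_rot': array([[-8.48041906e-02,  1.01315623e-03,  9.96397121e-01],
       [-9.96397604e-01, -3.38389247e-04, -8.48038876e-02],
       [ 2.51250484e-04, -9.99999430e-01,  1.03820327e-03]]), 'force': array([ 0.99041832, -0.35662416,  0.10170717]), 'wrist_torque': array([0.02608889, 0.01536936, 0.00709441]), 'opening': 0.0003012727660593222}
```

View pics/scene1.png

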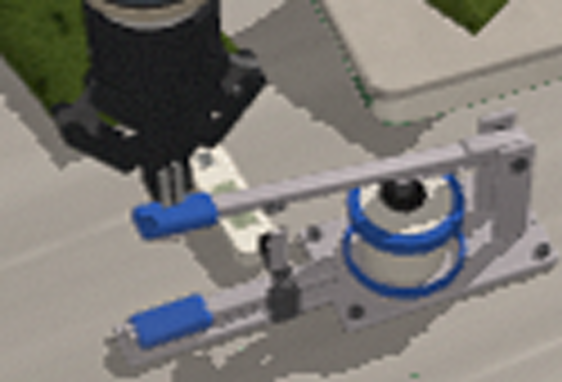

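View pics/top1.png

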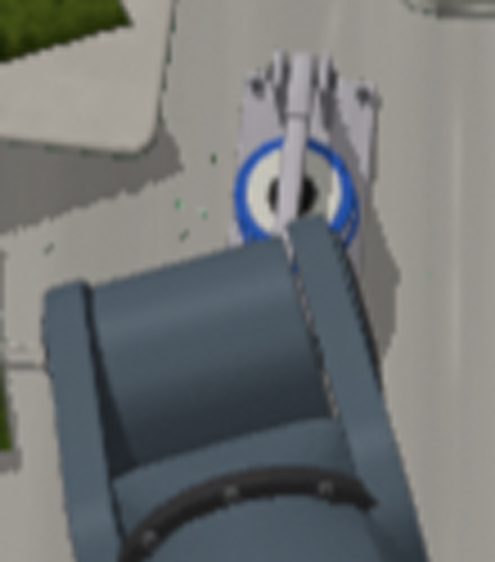

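Request:
drive_tool(
  steps=[
    [0, -0.28, 0.02, 0, 0, 0, 0],
    [0, -0.28, 0.02, -0.1, 0, 0, 0],
    [0, -0.28, 0.02, -0.2, 0, 0, 0],
    [0, -0.28, 0.02, -0.3, 0, 0, 0],
    [0, -0.28, 0.02, -0.4, 0, 0, 0],
    [0, -0.28, 0.02, -0.5, 0, 0, 0],
    [0, -0.28, 0.02, -0.5, 0, 0, 0],
  ],
)

```text
time: 2.53
ee_pos: [0.4453, 0.1863, 0.1191]
eef_rot: [[-0.085, 0.0, 0.996], [-0.996, -0.001, -0.085], [0.001, -1.0, 0.0]]
force: [-0.8, 0.1, 1.9]
opening: -0.0
```

Request:
drive_tool(
  steps=[
    [0, 0, 0, -0.05, 0, 0, 0],
    [0, 0, 0, -0.1, 0, 0, 0],
    [0, 0, 0, -0.15, 0, 0, 0],
    [0, 0, 0, -0.2, 0, 0, 0],
    [0, 0, 0, -0.2, 0, 0, 0],
  ],
)

```text
time: 2.95
ee_pos: [0.4452, 0.1863, 0.1108]
eef_rot: [[-0.085, -0.0, 0.996], [-0.996, -0.001, -0.085], [0.001, -1.0, -0.0]]
force: [-2.6, -0.5, 3.8]
opening: 0.0002
```

Request:
drive_tool(
  steps=[
    [0, 0, 0, -0.05, 0, 0, 0],
    [0, 0, 0, -0.1, 0, 0, 0],
    [0, 0, 0, -0.15, 0, 0, 0],
    [0, 0, 0, -0.2, 0, 0, 0],
    [0, 0, 0, -0.2, 0, 0, 0],
  ],
)

```text
time: 3.37
ee_pos: [0.445, 0.1863, 0.1026]
eef_rot: [[-0.085, -0.0, 0.996], [-0.996, -0.001, -0.085], [0.001, -1.0, -0.0]]
force: [-2.2, -0.1, 4.3]
opening: 0.0
```

Request:
drive_tool(
  steps=[
    [0, 0, 0, -0.05, 0, 0, 0],
    [0, 0, 0, -0.1, 0, 0, 0],
    [0, 0, 0, -0.1, 0, 0, 0],
  ],
)

```text
time: 3.62
ee_pos: [0.4449, 0.1863, 0.0985]
eef_rot: [[-0.085, -0.001, 0.996], [-0.996, -0.001, -0.085], [0.001, -1.0, -0.001]]
force: [-2.3, 0.6, 4.2]
opening: -0.0004
```

Request:
drive_tool(
  steps=[
    [0, 0, 0, -0.04, 0, 0, 0],
    [0, 0, 0, -0.08, 0, 0, 0],
    [0, 0, 0, -0.08, 0, 0, 0],
  ],
)

```text
time: 3.87
ee_pos: [0.4449, 0.1863, 0.0953]
eef_rot: [[-0.085, -0.001, 0.996], [-0.996, -0.001, -0.085], [0.001, -1.0, -0.001]]
force: [-3.3, 0.9, 6.2]
opening: 0.0
```

Request:
drive_tool(
  steps=[
    [0, 0, 0, -0.04, 0, 0, 0],
    [0, 0, 0, -0.08, 0, 0, 0],
    [0, 0, 0, -0.08, 0, 0, 0],
  ],
)

```text
time: 4.12
ee_pos: [0.4449, 0.1863, 0.0922]
eef_rot: [[-0.085, -0.001, 0.996], [-0.996, -0.001, -0.085], [0.001, -1.0, -0.001]]
force: [-3.0, 1.1, 6.3]
opening: 0.0004
```

Request:
drive_tool(
  steps=[
    [0, 0, 0, -0.04, 0, 0, 0],
    [0, 0, 0, -0.08, 0, 0, 0],
    [0, 0, 0, -0.08, 0, 0, 0],
  ],
)

```text
time: 4.37
ee_pos: [0.4449, 0.1864, 0.0892]
eef_rot: [[-0.085, -0.001, 0.996], [-0.996, -0.001, -0.085], [0.001, -1.0, -0.001]]
force: [-4.3, 1.0, 8.2]
opening: -0.0002
```

Request:
drive_tool(
  steps=[
    [0, 0, 0, -0.04, 0, 0, 0],
    [0, 0, 0, -0.08, 0, 0, 0],
    [0, 0, 0, -0.08, 0, 0, 0],
  ],
)

```text
time: 4.62
ee_pos: [0.4449, 0.1864, 0.0862]
eef_rot: [[-0.085, -0.001, 0.996], [-0.996, -0.001, -0.085], [0.001, -1.0, -0.001]]
force: [-3.9, -0.1, 8.0]
opening: -0.0001
```

Request:
drive_tool(
  steps=[
    [0, 0, 0, -0.03, 0, 0, 0],
    [0, 0, 0, -0.05, 0, 0, 0],
    [0, 0, 0, -0.05, 0, 0, 0],
  ],
)

```text
time: 4.87
ee_pos: [0.445, 0.1865, 0.0845]
eef_rot: [[-0.085, -0.001, 0.996], [-0.996, -0.001, -0.085], [0.001, -1.0, -0.001]]
force: [-4.6, 0.2, 8.6]
opening: -0.0001
```

Request:
drive_tool(
  steps=[
    [0, 0, 0, -0.03, 0, 0, 0],
    [0, 0, 0, -0.05, 0, 0, 0],
    [0, 0, 0, -0.05, 0, 0, 0],
  ],
)

```text
time: 5.12
ee_pos: [0.445, 0.1865, 0.0828]
eef_rot: [[-0.085, -0.0, 0.996], [-0.996, -0.001, -0.085], [0.001, -1.0, -0.0]]
force: [-4.7, -0.4, 8.8]
opening: -0.0001
```

Request:
drive_tool(
  steps=[
    [0, 0, 0, -0.03, 0, 0, 0],
    [0, 0, 0, -0.05, 0, 0, 0],
    [0, 0, 0, -0.05, 0, 0, 0],
  ],
)

```text
time: 5.37
ee_pos: [0.445, 0.1865, 0.0812]
eef_rot: [[-0.085, -0.0, 0.996], [-0.996, -0.0, -0.085], [0.0, -1.0, -0.0]]
force: [-3.8, 0.0, 8.4]
opening: -0.0004
```

```bash
python3 - <<'E'
from h import *
for n,(y0,y1,x0,x1) in(("scene",(140,225,255,380)),):
    s=viewer.snapshot(n); np.save(n+"2.npy",s,allow_pickle=True)
    cv2.imwrite(f"pics/{n}2.png",cv2.resize(s["image"][y0:y1,x0:x1],None,fx=6,fy=6,interpolation=cv2.INTER_CUBIC))
E
```

```text
(no output)
```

View pics/scene2.png

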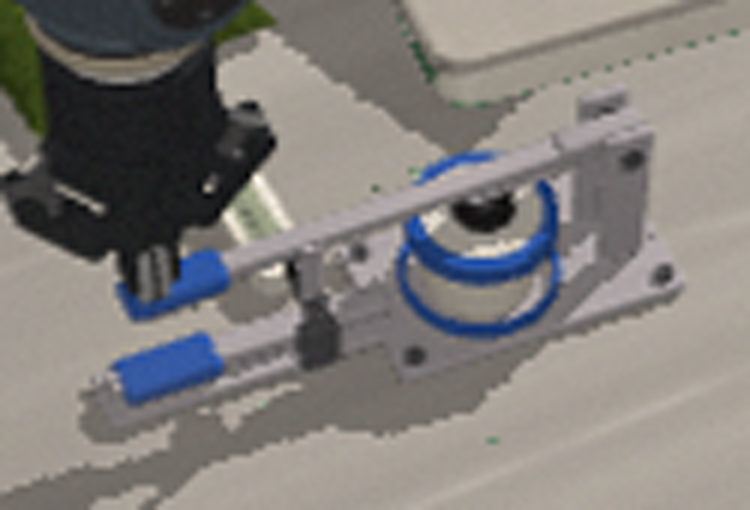

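The handle is down to about the top of the strip (strip near (305,265)), the fingers sit on the grip's near end, and the knuckles are clear of the strip. I'll continue in small steps.

Request:
drive_tool(
  steps=[
    [0, 0, 0, -0.03, 0, 0, 0],
    [0, 0, 0, -0.05, 0, 0, 0],
    [0, 0, 0, -0.05, 0, 0, 0],
  ],
)

```text
time: 5.67
ee_pos: [0.445, 0.1866, 0.0796]
eef_rot: [[-0.085, -0.0, 0.996], [-0.996, -0.0, -0.085], [0.0, -1.0, -0.0]]
force: [-4.3, 1.1, 10.6]
opening: 0.0
```

Request:
drive_tool(
  steps=[
    [0, 0, 0, -0.03, 0, 0, 0],
    [0, 0, 0, -0.05, 0, 0, 0],
    [0, 0, 0, -0.05, 0, 0, 0],
  ],
)

```text
time: 5.92
ee_pos: [0.4451, 0.1868, 0.0782]
eef_rot: [[-0.085, 0.0, 0.996], [-0.996, -0.0, -0.085], [0.0, -1.0, 0.0]]
force: [-4.6, 0.2, 11.1]
opening: 0.0002
```

Request:
drive_tool(
  steps=[
    [0, 0, 0, -0.03, 0, 0, 0],
    [0, 0, 0, -0.05, 0, 0, 0],
    [0, 0, 0, -0.05, 0, 0, 0],
  ],
)

```text
time: 6.17
ee_pos: [0.4453, 0.1868, 0.0766]
eef_rot: [[-0.085, 0.001, 0.996], [-0.996, -0.0, -0.085], [-0.0, -1.0, 0.001]]
force: [-3.6, -0.4, 8.3]
opening: 0.0001
```

Request:
drive_tool(
  steps=[
    [0, 0, 0, -0.03, 0, 0, 0],
    [0, 0, 0, -0.05, 0, 0, 0],
    [0, 0, 0, -0.05, 0, 0, 0],
  ],
)

```text
time: 6.42
ee_pos: [0.4454, 0.1869, 0.0751]
eef_rot: [[-0.085, 0.001, 0.996], [-0.996, 0.0, -0.085], [-0.0, -1.0, 0.001]]
force: [-4.6, -0.4, 10.2]
opening: -0.0001
```

Request:
drive_tool(
  steps=[
    [0, 0, 0, -0.03, 0, 0, 0],
    [0, 0, 0, -0.05, 0, 0, 0],
    [0, 0, 0, -0.05, 0, 0, 0],
  ],
)

```text
time: 6.67
ee_pos: [0.4454, 0.187, 0.0736]
eef_rot: [[-0.085, 0.001, 0.996], [-0.996, 0.0, -0.085], [-0.0, -1.0, 0.001]]
force: [-5.7, 0.5, 12.6]
opening: 0.0
```

Request:
drive_tool(
  steps=[
    [0, 0, 0, -0.03, 0, 0, 0],
    [0, 0, 0, -0.03, 0, 0, 0],
  ],
)

```text
time: 6.83
ee_pos: [0.4455, 0.1871, 0.073]
eef_rot: [[-0.085, 0.001, 0.996], [-0.996, 0.0, -0.085], [-0.001, -1.0, 0.001]]
force: [-6.1, -0.7, 11.9]
opening: 0.0002
```

Request:
drive_tool(
  steps=[
    [0, 0, 0, -0.03, 0, 0, 0],
    [0, 0, 0, -0.03, 0, 0, 0],
  ],
)

```text
time: 7.0
ee_pos: [0.4455, 0.1871, 0.0722]
eef_rot: [[-0.084, 0.001, 0.996], [-0.996, 0.0, -0.084], [-0.001, -1.0, 0.001]]
force: [-4.1, -0.5, 8.7]
opening: -0.0001
```

Request:
drive_tool(
  steps=[
    [0, 0, 0, 0.05, 0, 0, 0],
    [0, 0, 0, 0.1, 0, 0, 0],
    [0, 0, 0, 0.1, 0, 0, 0],
  ],
)

```text
time: 7.25
ee_pos: [0.4459, 0.1872, 0.0765]
eef_rot: [[-0.085, 0.002, 0.996], [-0.996, 0.001, -0.085], [-0.001, -1.0, 0.002]]
force: [-0.6, 0.6, -0.6]
opening: 0.0002
```

Request:
drive_tool(
  steps=[
    [0, 0, 0, 0.2, 0, 0, 0],
    [0, 0, 0, 0.5, 0, 0, 0],
    [0, 0, 0, 1, 0, 0, 0],
    [0, 0, 0, 1, 0, 0, 0],
    [0, 0, 0, 1, 0, 0, 0],
  ],
)

```text
time: 7.67
ee_pos: [0.4465, 0.1873, 0.1175]
eef_rot: [[-0.085, 0.005, 0.996], [-0.996, 0.001, -0.085], [-0.002, -1.0, 0.005]]
force: [0.1, 0.6, -0.4]
opening: 0.0
```

```bash
python3 - <<'E'
from h import *
for n,(y0,y1,x0,x1) in(("scene",(140,225,255,380)),):
    s=viewer.snapshot(n); np.save(n+"3.npy",s,allow_pickle=True)
    cv2.imwrite(f"pics/{n}3.png",cv2.resize(s["image"][y0:y1,x0:x1],None,fx=6,fy=6,interpolation=cv2.INTER_CUBIC))
v,u=np.mgrid[140:225,255:380]; px=np.c_[u.ravel(),v.ravel()]
P=dep(s,px); im=cv2.cvtColor(s["image"],cv2.COLOR_BGR2HSV)[px[:,1],px[:,0]]
blue=(im[:,0]>105)&(im[:,0]<130)&(im[:,1]>120)
g=blue&(P[:,2]>.04)&(P[:,0]<.5); Q=P[g]
print(g.sum(),Q.min(0),Q.max(0))
c=blue&(P[:,0]>.55);print(np.percentile(P[c][:,2],[50,70,90,95,99]))
a=np.load("scene0.npy",allow_pickle=True).item();P=dep(a,px);im=cv2.cvtColor(a["image"],cv2.COLOR_BGR2HSV)[px[:,1],px[:,0]]
c=(im[:,0]>105)&(im[:,0]<130)&(im[:,1]>120)&(P[:,0]>.55);print(np.percentile(P[c][:,2],[50,70,90,95,99]))
E
```

```text
123 [ 0.141886   -0.66685168  0.06235997] [0.48157489 0.19884979 1.19866636]
[0.05296696 0.05570912 0.05849805 0.05922434 0.06112798]
[0.05674945 0.0598692  0.06257656 0.06444953 0.06608926]
```

View pics/scene3.png

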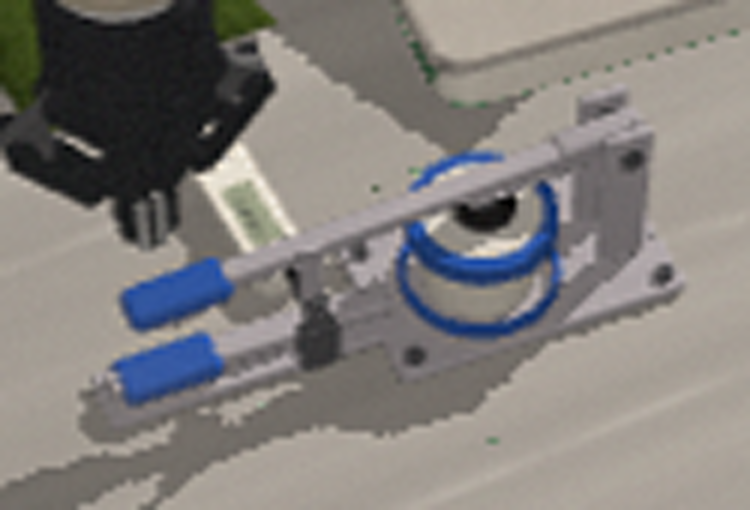

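Ratchet holds: the grip stays low at (175,295) with fingers off it, and the cap is about 4–5 mm lower. Next I move to the −y side and let it hold for a second.

Request:
drive_tool(
  steps=[
    [0, 0, -0.4, 0, 0, 0, 0],
    [0, 0, -0.8, 0, 0, 0, 0],
    [0, 0, -1.2, 0, 0, 0, 0],
    [0, 0, -1.2, 0, 0, 0, 0],
    [0, 0, -1.2, 0, 0, 0, 0],
    [0, 0, -1.2, 0, 0, 0, 0],
    [0, 0, -1.2, 0, 0, 0, 0],
    [0, 0, -1.2, 0, 0, 0, 0],
    [0, 0, -1.2, 0, 0, 0, 0],
    [0, 0, -1.2, 0, 0, 0, 0],
    [0, 0, -1.2, 0, 0, 0, 0],
    [0, 0, -1.2, 0, 0, 0, 0],
  ],
)

```text
time: 8.72
ee_pos: [0.446, 0.1393, 0.1167]
eef_rot: [[-0.084, 0.003, 0.996], [-0.996, 0.001, -0.084], [-0.001, -1.0, 0.003]]
force: [0.3, -0.3, 1.2]
opening: 0.0001
```

```bash
python3 - <<'E'
from h import *
for n in ("scene","top"):
    s=viewer.snapshot(n)
    v,u=np.mgrid[130:260,235:380]; px=np.c_[u.ravel(),v.ravel()]
    px=px[s["depth"][px[:,1],px[:,0]]>0]
    P=dep(s,px); im=cv2.cvtColor(s["image"],cv2.COLOR_BGR2HSV)[px[:,1],px[:,0]]
    g=(im[:,0]>105)&(im[:,0]<130)&(im[:,1]>120)&(P[:,2]>.045)&(P[:,0]<.5); Q=P[g]
    if len(Q): print(n,g.sum(),np.percentile(Q,2,axis=0).round(4),np.percentile(Q,98,axis=0).round(4),cv2.minAreaRect(Q[:,:2].astype(np.float32)*1000))
cv2.imwrite("pics/top4.png",s["image"][100:300,200:400].repeat(3,0).repeat(3,1))
print(bot.read_state()["ee_pos"],bot.read_state()["force"])
E
```

```text
scene 48 [0.4311 0.1318 0.0644] [0.4805 0.196  0.1344] ((448.6219177246094, 159.34423828125), (65.10897064208984, 48.61186218261719), 69.51351165771484)
[0.44597855 0.13920657 0.11672111] [-0.61082122  0.17144878  0.10600705]
```

View pics/top4.png

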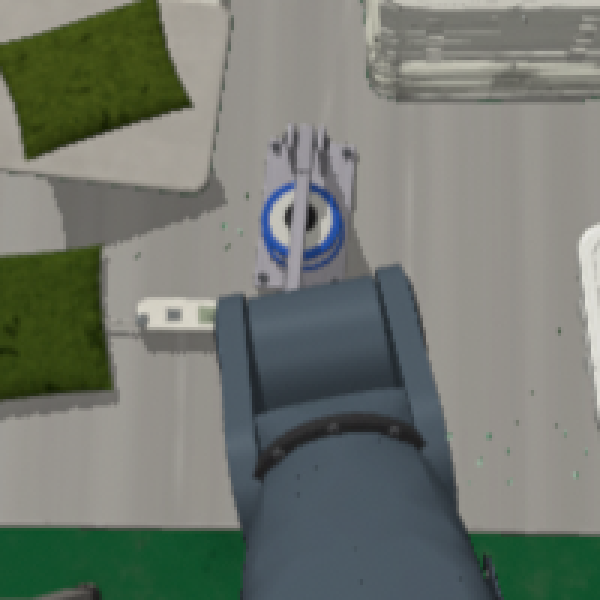

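Request:
drive_tool(
  steps=[
    [0, -0.15, 0, -0.3, 0, 0, 0],
    [0, -0.15, 0, -0.7, 0, 0, 0],
    [0, -0.15, 0, -1.1, 0, 0, 0],
    [0, -0.15, 0, -1.5, 0, 0, 0],
    [0, -0.15, 0, -1.52, 0, 0, 0],
    [0, -0.15, 0, -1.52, 0, 0, 0],
  ],
)

```text
time: 9.32
ee_pos: [0.4396, 0.1391, 0.0556]
eef_rot: [[-0.085, 0.002, 0.996], [-0.996, 0.001, -0.085], [-0.001, -1.0, 0.002]]
force: [0.7, -0.1, 0.3]
opening: -0.0003
```

Request:
drive_tool(
  steps=[
    [0, 0, 0.1, 0, 0, 0, 0],
    [0, 0, 0.2, 0, 0, 0, 0],
    [0, 0, 0.3, 0, 0, 0, 0],
    [0, 0, 0.4, 0, 0, 0, 0],
    [0, 0, 0.4, 0, 0, 0, 0],
  ],
)

```text
time: 9.73
ee_pos: [0.4399, 0.1559, 0.0561]
eef_rot: [[-0.084, 0.002, 0.996], [-0.996, 0.001, -0.084], [-0.001, -1.0, 0.002]]
force: [-0.5, 0.1, -0.7]
opening: -0.0002
```

```bash
python3 - <<'E'
from h import *
for n,(y0,y1,x0,x1) in(("scene",(140,225,255,380)),):
    s=viewer.snapshot(n); np.save(n+"5.npy",s,allow_pickle=True)
    cv2.imwrite(f"pics/{n}5.png",cv2.resize(s["image"][y0:y1,x0:x1],None,fx=6,fy=6,interpolation=cv2.INTER_CUBIC))
E
```

```text
(no output)
```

View pics/scene5.png

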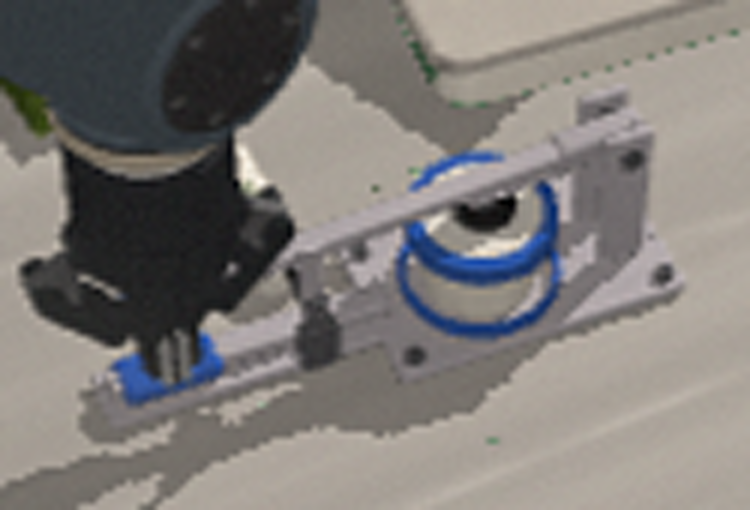

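The fingers stand beside the grip on its −y side at (175,360), and the knuckles are above the strip. Now I feel for contact.

Request:
drive_tool(
  steps=[
    [0, 0, 0.05, 0, 0, 0, 0],
    [0, 0, 0.1, 0, 0, 0, 0],
    [0, 0, 0.1, 0, 0, 0, 0],
  ],
)

```text
time: 10.03
ee_pos: [0.4398, 0.1599, 0.056]
eef_rot: [[-0.084, 0.002, 0.996], [-0.996, 0.001, -0.084], [-0.001, -1.0, 0.002]]
force: [0.0, -0.4, -0.0]
opening: 0.0004
```

Request:
drive_tool(
  steps=[
    [0, 0, 0.05, 0, 0, 0, 0],
    [0, 0, 0.1, 0, 0, 0, 0],
    [0, 0, 0.1, 0, 0, 0, 0],
  ],
)

```text
time: 10.28
ee_pos: [0.4398, 0.1642, 0.056]
eef_rot: [[-0.084, 0.002, 0.997], [-0.997, 0.001, -0.084], [-0.001, -1.0, 0.002]]
force: [-0.5, -0.2, -0.0]
opening: -0.0001
```

Request:
drive_tool(
  steps=[
    [0, 0, 0.05, 0, 0, 0, 0],
    [0, 0, 0.05, 0, 0, 0, 0],
  ],
)

```text
time: 10.45
ee_pos: [0.4398, 0.1662, 0.0559]
eef_rot: [[-0.083, 0.002, 0.997], [-0.997, 0.001, -0.083], [-0.001, -1.0, 0.002]]
force: [-0.4, -2.5, -0.0]
opening: -0.0002
```

Contact at y≈0.165. I'll push on 2 mm at a time.

Request:
drive_tool(
  steps=[
    [0, 0, 0.05, 0, 0, 0, 0],
    [0, 0, 0.05, 0, 0, 0, 0],
  ],
)

```text
time: 10.62
ee_pos: [0.4398, 0.1683, 0.056]
eef_rot: [[-0.083, 0.002, 0.997], [-0.997, 0.0, -0.083], [-0.001, -1.0, 0.002]]
force: [0.7, -1.6, 0.7]
opening: 0.0003
```

Request:
drive_tool(
  steps=[
    [0, 0, 0.05, 0, 0, 0, 0],
    [0, 0, 0.05, 0, 0, 0, 0],
  ],
)

```text
time: 10.78
ee_pos: [0.44, 0.1706, 0.0563]
eef_rot: [[-0.083, 0.003, 0.997], [-0.997, 0.001, -0.083], [-0.001, -1.0, 0.003]]
force: [-0.7, -2.1, 5.8]
opening: 0.0
```

Request:
drive_tool(
  steps=[
    [0, 0, 0.03, 0, 0, 0, 0],
    [0, 0, 0.03, 0, 0, 0, 0],
  ],
)

```text
time: 10.95
ee_pos: [0.4401, 0.1721, 0.0566]
eef_rot: [[-0.083, 0.003, 0.997], [-0.997, 0.001, -0.083], [-0.001, -1.0, 0.003]]
force: [-1.4, -2.7, 5.9]
opening: 0.0001
```

Upward force of about 5.8 N means the handle has unhooked and bears upward on the fingers. I'll rise with it while keeping the sideways push.

Request:
drive_tool(
  steps=[
    [0, 0, 0, 0.15, 0, 0, 0],
    [0, 0, 0, 0.3, 0, 0, 0],
    [0, 0, 0, 0.3, 0, 0, 0],
  ],
)

```text
time: 11.2
ee_pos: [0.4406, 0.1723, 0.0699]
eef_rot: [[-0.083, 0.004, 0.997], [-0.997, 0.001, -0.083], [-0.002, -1.0, 0.004]]
force: [-1.2, -1.5, 4.1]
opening: -0.0001
```

```bash
python3 - <<'E'
from h import *
for n,(y0,y1,x0,x1) in(("scene",(140,225,255,380)),):
    s=viewer.snapshot(n); np.save(n+"6.npy",s,allow_pickle=True)
    cv2.imwrite(f"pics/{n}6.png",cv2.resize(s["image"][y0:y1,x0:x1],None,fx=6,fy=6,interpolation=cv2.INTER_CUBIC))
E
```

```text
(no output)
```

View pics/scene6.png

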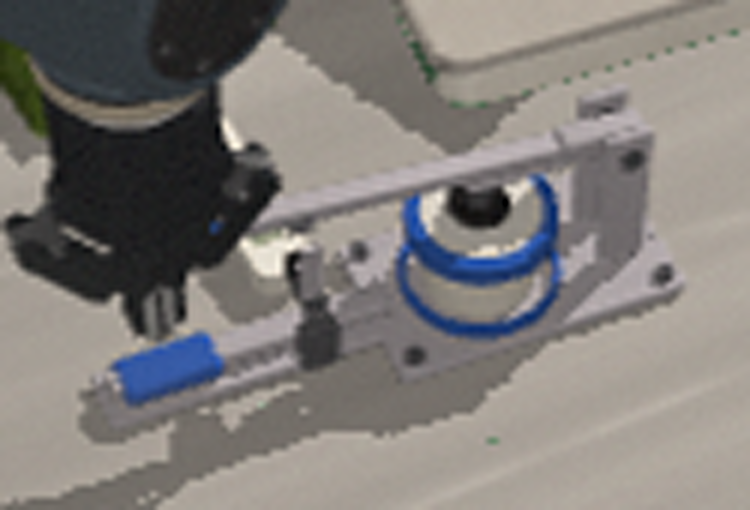

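Handle is well above the strip, resting under the gripper links near (215,225). I'll lift further, then back away toward −y.

Request:
drive_tool(
  steps=[
    [0, 0, 0, 0.2, 0, 0, 0],
    [0, 0, 0, 0.4, 0, 0, 0],
    [0, 0, 0, 0.6, 0, 0, 0],
    [0, 0, 0, 0.8, 0, 0, 0],
    [0, 0, 0, 0.8, 0, 0, 0],
  ],
)

```text
time: 11.67
ee_pos: [0.4409, 0.1724, 0.103]
eef_rot: [[-0.083, 0.006, 0.996], [-0.997, 0.002, -0.083], [-0.002, -1.0, 0.006]]
force: [1.0, -2.2, 0.6]
opening: -0.0003
```

Request:
drive_tool(
  steps=[
    [0, 0, -0.1, 0, 0, 0, 0],
    [0, 0, -0.3, 0, 0, 0, 0],
    [0, 0, -0.6, 0, 0, 0, 0],
    [0, 0, -0.9, 0, 0, 0, 0],
    [0, 0, -0.9, 0, 0, 0, 0],
  ],
)

```text
time: 12.08
ee_pos: [0.4407, 0.1348, 0.1027]
eef_rot: [[-0.085, 0.005, 0.996], [-0.996, 0.001, -0.085], [-0.002, -1.0, 0.005]]
force: [-0.2, 1.1, -0.2]
opening: -0.0002
```

Request:
drive_tool(
  steps=[
    [0, 0, -0.8, 0, 0, 0, 0],
    [0, 0, -1.5, 0.3, 0, 0, 0],
    [0, 0, -1.5, 1, 0, 0, 0],
    [0, 0, -1.5, 2, 0, 0, 0],
    [0, 0, -1.5, 2, 0, 0, 0],
    [0, 0, -1.5, 2, 0, 0, 0],
  ],
)

```text
time: 12.58
ee_pos: [0.4417, 0.0748, 0.1841]
eef_rot: [[-0.085, 0.009, 0.996], [-0.996, 0.002, -0.085], [-0.003, -1.0, 0.009]]
force: [-0.1, -0.4, -1.1]
opening: -0.0001
```

```bash
python3 - <<'E'
from h import *
for n,(y0,y1,x0,x1) in(("scene",(140,225,255,380)),("top",(130,255,235,345))):
    s=viewer.snapshot(n); np.save(n+"7.npy",s,allow_pickle=True)
    cv2.imwrite(f"pics/{n}7.png",cv2.resize(s["image"][y0:y1,x0:x1],None,fx=4.5,fy=4.5,interpolation=cv2.INTER_CUBIC))
    for f in(0,7):
        s=np.load(f"{n}{f}.npy",allow_pickle=True).item()
        v,u=np.mgrid[130:260,235:380]; px=np.c_[u.ravel(),v.ravel()]
        px=px[s["depth"][px[:,1],px[:,0]]>0]
        P=dep(s,px); im=cv2.cvtColor(s["image"],cv2.COLOR_BGR2HSV)[px[:,1],px[:,0]]
        b=(im[:,0]>105)&(im[:,0]<130)&(im[:,1]>120)
        Q=P[b&(P[:,2]>.045)&(P[:,0]<.5)&(P[:,1]>.165)]; C=P[b&(P[:,0]>.55)]
        if len(Q): print(n,f,len(Q),np.median(Q,0).round(4),"cap",np.percentile(C[:,2],[50,70,90,95]).round(4))
print(bot.read_state()["ee_pos"],bot.read_state()["force"],bot.read_state()["time"])
E
```

```text
scene 0 128 [0.4582 0.1827 0.1205] cap [0.0567 0.0599 0.0626 0.0644]
scene 7 8 [0.4511 0.1841 0.1224] cap [0.0534 0.0561 0.0586 0.0601]
top 0 153 [0.4549 0.1859 0.122 ] cap [0.0601 0.0614 0.0629 0.0637]
top 7 152 [0.4547 0.1857 0.1221] cap [0.0567 0.0578 0.0591 0.0604]
[0.44026497 0.0748432  0.1819644 ] [-0.18223224 -0.64403883 -0.26465929] 12.6833
```

View pics/scene7.png

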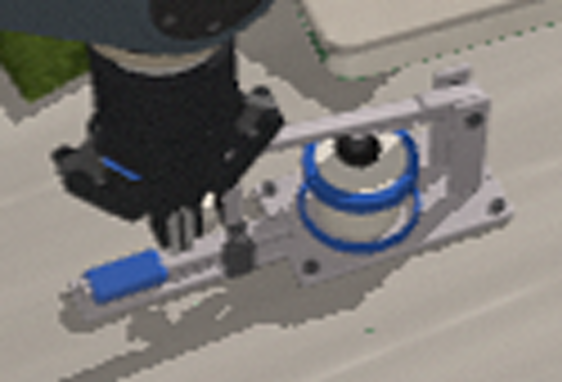

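View pics/top7.png

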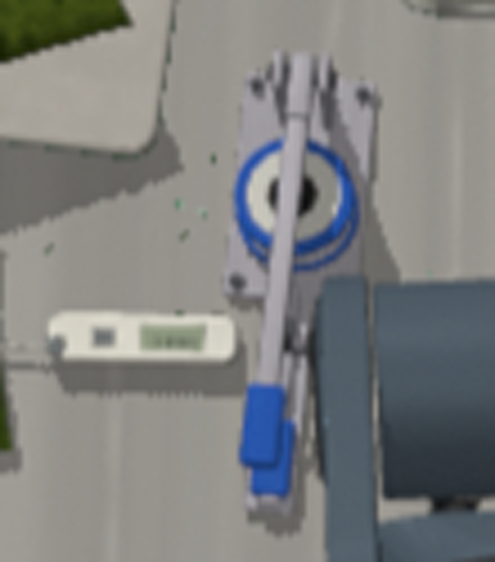

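```bash
python3 - <<'E'
from h import *
for n in("top","scene"):
    A,B=[np.load(f"{n}{f}.npy",allow_pickle=True).item() for f in(0,7)]
    v,u=np.mgrid[130:260,235:380]; px=np.c_[u.ravel(),v.ravel()]
    P=dep(A,px);Q=dep(B,px); c=np.array([.6125,.173])
    r=np.hypot(*(P[:,:2]-c).T)
    for lo,hi in((0.018,.034),(.034,.0375)):
        for name,m in(("L",P[:,1]>c[1]+.012),("R",P[:,1]<c[1]-.012)):
            k=(r>lo)&(r<hi)&m&(P[:,2]>.05)&(P[:,2]<.075)&(Q[:,2]>.045)&(Q[:,2]<.075)
            print(n,lo,name,k.sum(),np.median(P[k,2]).round(4),np.median(Q[k,2]).round(4),np.median(P[k,2]-Q[k,2]).round(4),(P[k,2]-Q[k,2]).mean().round(4))
    k=(r>.07)&(P[:,2]<.003); print("table",np.median(P[k,2]-Q[k,2]))
E
```

```text
top 0.018 L 105 0.0618 0.0581 0.0038 0.0038
top 0.018 R 113 0.0617 0.0574 0.0043 0.0042
top 0.034 L 31 0.0611 0.0577 0.0039 0.0035
top 0.034 R 29 0.0601 0.0563 0.0036 0.0035
table -0.002258247105120792
scene 0.018 L 15 0.06 0.0563 0.0017 0.0026
scene 0.018 R 86 0.0609 0.0567 0.0037 0.0036
scene 0.034 L 6 0.0607 0.0577 0.0037 0.0044
scene 0.034 R 51 0.0576 0.0558 0.0022 0.0026
table -0.0008788042520591066
```

```bash
python3 - <<'E'
from h import *
for n in("top","scene"):
    A=[np.load(f"{n}{f}.npy",allow_pickle=True).item() for f in((0,1))]
    B=[viewer.snapshot(n) for _ in range(6)]
    v,u=np.mgrid[130:260,235:380]; px=np.c_[u.ravel(),v.ravel()]
    c=np.array([.6125,.173])
    P0=dep(A[0],px); r=np.hypot(*(P0[:,:2]-c).T)
    cap=(r>.018)&(r<.033)&(abs(P0[:,1]-c[1])>.012)&(P0[:,2]>.057)&(P0[:,2]<.068)
    tab=(r>.07)&(abs(P0[:,2])<.012)&(P0[:,0]>.56)
    for f in A+B:
        z=dep(f,px)[:,2]; print(n,"cap",np.median(z[cap&(abs(z-.06)<.02)]).round(4),"table",np.median(z[tab&(abs(z)<.02)]).round(4),cap.sum(),tab.sum())
    if n=="top": b=B[0]["image"]; a=A[0]["image"]
cv2.imwrite("pics/cmp.png",np.hstack([cv2.resize(i[140:220,270:330],None,fx=6,fy=6,interpolation=cv2.INTER_CUBIC) for i in(a,b)]))
E
```

```text
top cap 0.0618 table -0.0005 191 6283
top cap 0.0616 table -0.0004 191 6283
top cap 0.0581 table -0.0005 191 6283
top cap 0.0579 table -0.0004 191 6283
top cap 0.0578 table -0.0004 191 6283
top cap 0.0579 table -0.0005 191 6283
top cap 0.058 table -0.0005 191 6283
top cap 0.0578 table -0.0005 191 6283
scene cap 0.0613 table -0.0013 80 4303
scene cap 0.0611 table -0.0012 80 4303
scene cap 0.057 table -0.0013 80 4303
scene cap 0.0571 table -0.0012 80 4303
scene cap 0.0572 table -0.0011 80 4303
scene cap 0.0578 table -0.001 80 4303
scene cap 0.0572 table -0.0011 80 4303
scene cap 0.0572 table -0.0012 80 4303
```

```bash
python3 - <<'E'
from h import *
def prof(s,c):
    v,u=np.mgrid[130:260,235:380]; px=np.c_[u.ravel(),v.ravel()]
    P=dep(s,px); r=np.hypot(*(P[:,:2]-c).T)
    o=[]
    for lo,hi in((.014,.02),(.02,.026),(.026,.03),(.03,.034),(.034,.038)):
        k=(r>lo)&(r<hi)&(abs(P[:,1]-c[1])>.012)&(P[:,2]>.049)&(P[:,2]<.07)
        o.append((int(k.sum()),*(np.percentile(P[k,2],[50,75])*1e4).round().astype(int)))
    return o
for n,c,fs in(("top",(.6125,.1745),"017"),("scene",(.6125,.1708),"01237")):
    for f in fs:
        print(n,f,prof(np.load(f"{n}{f}.npy",allow_pickle=True).item(),np.array(c)))
E
```

```text
top 0 [(31, np.int64(611), np.int64(632)), (65, np.int64(619), np.int64(635)), (61, np.int64(622), np.int64(636)), (67, np.int64(616), np.int64(625)), (95, np.int64(605), np.int64(621))]
top 1 [(27, np.int64(623), np.int64(638)), (64, np.int64(621), np.int64(637)), (52, np.int64(614), np.int64(627)), (60, np.int64(615), np.int64(630)), (73, np.int64(607), np.int64(623))]
top 7 [(31, np.int64(582), np.int64(595)), (63, np.int64(580), np.int64(597)), (63, np.int64(577), np.int64(589)), (69, np.int64(574), np.int64(582)), (86, np.int64(570), np.int64(583))]
scene 0 [(17, np.int64(614), np.int64(633)), (33, np.int64(614), np.int64(628)), (32, np.int64(604), np.int64(621)), (50, np.int64(593), np.int64(613)), (39, np.int64(574), np.int64(608))]
scene 1 [(20, np.int64(621), np.int64(634)), (31, np.int64(609), np.int64(619)), (38, np.int64(605), np.int64(619)), (47, np.int64(590), np.int64(613)), (37, np.int64(588), np.int64(610))]
scene 2 [(14, np.int64(581), np.int64(598)), (33, np.int64(573), np.int64(586)), (23, np.int64(569), np.int64(588)), (42, np.int64(558), np.int64(580)), (44, np.int64(550), np.int64(573))]
scene 3 [(16, np.int64(573), np.int64(599)), (29, np.int64(572), np.int64(583)), (25, np.int64(573), np.int64(589)), (43, np.int64(556), np.int64(581)), (36, np.int64(563), np.int64(582))]
scene 7 [(19, np.int64(585), np.int64(614)), (38, np.int64(564), np.int64(576)), (31, np.int64(556), np.int64(583)), (43, np.int64(561), np.int64(574)), (38, np.int64(563), np.int64(577))]
```

View pics/cmp.png

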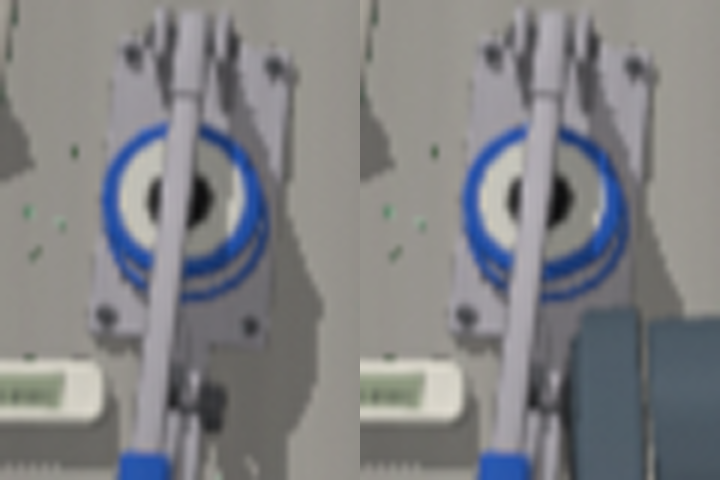

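```bash
python3 - <<'E'
from h import *
for n,(y0,y1,x0,x1) in(("scene",(174,187,326,346)),("top",(160,187,302,315)),("top",(160,187,286,295))):
    s=np.load(f"{n}0.npy",allow_pickle=True).item(); K,d=cal(s); R=np.array(s["attitude"]); e=np.array(s["eye"])
    def pr(p):
        q=R.T@(np.array(p)-e); q=np.array([q[0],-q[1],-q[2]]); return cv2.projectPoints(q.reshape(1,3),np.zeros(3),np.zeros(3),K,d)[0].ravel()
    dpx=pr((.6,.17,.055))-pr((.6,.17,.06)); 
    blue=lambda im:(im[...,0].astype(np.float32)-im[...,2])
    a=blue(s["image"])
    for f in ("3","7") if n=="scene" else ("7",):
        t=np.load(f"{n}{f}.npy",allow_pickle=True).item(); b=blue(t["image"])
        W=np.eye(2,3,dtype=np.float32)
        cc,W=cv2.findTransformECC(a[y0:y1,x0:x1],b[y0-6:y1+6,x0-6:x1+6],np.float32([[1,0,6],[0,1,6]]),cv2.MOTION_TRANSLATION,(3,200,1e-7),None,1)
        sh=W[:,2]-6; print(n,f,"cc",round(cc,4),"shift",sh.round(3),"for 5mm",dpx.round(3),"mm",(5*(sh@dpx)/(dpx@dpx)).round(2))
E
```

```text
scene 3 cc 0.9886 shift [-0.084  0.83 ] for 5mm [-0.029  1.105] mm 3.76
scene 7 cc 0.9905 shift [-0.064  0.859] for 5mm [-0.029  1.105] mm 3.89
top 7 cc 0.9872 shift [0.021 0.318] for 5mm [0.09  0.402] mm 3.82
top 7 cc 0.9908 shift [0.133 0.283] for 5mm [0.09  0.402] mm 3.7
```

```bash
python3 - <<'E'
from h import *
print(bot.read_state()["force"],bot.read_state()["time"]); print(bot.hand_in())
E
```

```text
[-0.35627119 -0.49710827 -0.15783072] 13.2833
the job is handed in; nothing more can be done
None
```

I pressed the clamp shut, let it hold by itself, unhooked it sideways and handed in at 13.3 s. One check is open: the cameras cannot confirm that the cap is fully home.

- **Press and hold:** The handle went down with readings up to 12.6 N vertical (about 14 N in total). There were two force drops about 5 mm apart, which matches both teeth catching. I then took the fingers off for well over a second, and the handle stayed down.
- **Release:** I pushed the grip toward +y with about 2–3 N of side force. The handle came off the teeth and its grip rested up against the gripper's links (about 6 N). I raised the gripper with it until it was open, then backed away. The grip is back within about 1 mm of its starting height.
- **Bystanders:** The thermometer beside the clamp looks unmoved in the last pictures. I did not check the pouch, pen and roll again, but the arm never went near them at low height.
- **Cap depth (disagrees):** The cap went down 3.7–4.2 mm by depth and image shift, while the criterion is 4.3 mm and full travel is 5 mm.
    - It had already reached that depth before the first catch. It went no deeper over the last 9 mm of handle travel, which points to its end stop.
    - I therefore took it as home and did not press again, since another press could hardly have pushed it deeper.

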